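Click the starter crock's day wheel round to its arrow

ROBOT

A 7-joint arm with a two-finger parallel gripper is mounted at the origin on the work surface. World frame = base frame: x ahead of the robot, y to its left, z up, the work surface at z = 0. Lengths are in m, angles in rad, forces in N, time in s.
With the tool pointing down it reaches from about 0.425 to 0.925 m from the base axis. Payload 6.8 kg.
Tool frame: the origin (TCP) lies at the very end of the fingers, on their centre line; the grasp point (between the pads) lies r.grasp_offset behind it (r.grasp_offset is the distance from the TCP to the grasp point, in m); z points along the fingers, y is the direction in which the jaws open and shut (so a half turn about z gives the same grasp; the last joint's range is limited). The gripper opens to 85 mm and grips with 20 to 120 N. Pads are 22 mm wide; open, the fingers measure 114 mm over their backs; the gripper's body (76 mm by 85 mm) begins 54 mm behind the grasp point. The pads swing forward as they close: fully open they stand 13 mm farther back than shut.
Start: joints at [1.186, 0.477, 0.022, 1.555, -0.011, 1.109, -0.083], TCP at [0.184, -0.649, 0.231] pointing down, gripper open.
Joint ranges: [-2.96, 2.96], [-0.34, 2.1], [-1.41, 1.46], [0.24, 2.44], [-1.37, 4.51], [0.17, 1.92], [-2.96, 2.96]. Speed limits (rad/s): [2.39, 2.39, 3.14, 3.14, 3.14, 3.14, 3.14].

INTERFACE

Orientations are given as a rotation vector (axis times angle).
In Python, from bench import r gives the robot as it stands.
- The arm moves only by the shell command python3 -m jog 'ROWS' [FORCE]. ROWS is JSON, one flat list of numbers, 7 for each row, row after row: the turn, a rotation vector about the tool's x, y, z normalised to -1 to 1, where 1 is 180 degrees, then the shift along the tool's x, y, z normalised to -1 to 1, where 1 is 200 mm, then the opening, from 0 (shut) to 1 (fully open). In form: [wx, wy, wz, x, y, z, hand, wx, wy, wz, x, y, z, hand, ...]. A call has 1 to 12 rows; each row is the pose to reach, as a shift and turn from the pose measured when the call began, along the tool's axes at that moment, turning the shorter way round; what a row does not reach only later rows make up. A row lasts 1/10 s, in which the tool goes at most 50 mm and 8.59 degrees, less where a joint would pass 70% of its speed; a pose out of reach is approached as far as the arm can. A call with a number of a shift or a turn outside -1 to 1 is refused whole. A call with a gripper value outside its range is refused whole. The fingers move at their own pace and stop on an object; FORCE is the grip in N (left out, the last holds). Time passes only in rows, so rows that repeat a pose let the fingers close. It gives the time, the measured TCP pose, the force and the opening at its end, in the units of the state.
- r.get_obs(): the state, without advancing time (a new reading comes with each control period).
- r.grab_frame(name): name is "scene" or "top" or "wrist"; returns the picture (480x640x3 uint8, red, green, blue); there is no depth.
- r.calibration(name): a dict with "K" (3x3 intrinsics, pixels), "dist_coeffs" ([k1, k2, p1, p2, k3] as OpenCV has them; the pictures are not rectified), "origin" and "rotation" of the camera in the world; the wrist camera has in their place "T_tool_cam" (4x4, takes a point from camera to tool coordinates, whose origin is the TCP and whose axes are the flange's). Camera axes: x right, y up, looking along -z (the intrinsics and any distortion apply to the point x, -y, -z); pixel columns grow to the right and rows downward; lengths in m; the calibration is good to about 2 mm. A picture is of the moment at which its call begins: read the wrist's pose just before it. calibration takes no time and is no camera call.
- r.hand_in(): hands the job in, once; it reports no verdict.
The state is a dict: "clock": time; "joints": joint angles; "qvel": joint speeds; "tau": joint torques, N m; "tcp_pos": TCP position; "orientation": TCP orientation; "contact_force": force on the tool from outside, world axes, zero at the start; "moment": the same for the moment, N m; "grip_width": finger opening in m.
Only numpy, scipy, OpenCV 4.12 (cv2) and the standard library are available. Lean on these libraries where they do the work, as an engineer would, in place of code of your own. Each camera call takes 0.05 s, during which the arm holds its last target.

TASK

The sourdough starter in the stoneware crock has just been fed, so set the day wheel on the crock's lid back to feeding day: with a light fingertip, not gripping it, flick the wheel's lobes round clockwise (seen from above), click by click, until the lobe with the raised rib rests at the arrow on the lid, and do not let it run on past. Leave the crock standing where it is and the turntable unturned, and leave the canister with its own wheel and everything else alone: nothing is lifted, tipped or pushed about.

Things in the scene. Friction and masses are not known exactly. Their poses are not given: they have to be found in the camera images.
- crock_wheel (a joint): Turn of the day wheel on the crock's lid, the one to set: rad, 0 = rib at the lid's arrow, positive = clockwise seen from above, one click = 0.8976 rad (1/7 turn). It rests only at whole clicks (sprung detent): pushed past half a click it snaps on to the next, else it falls back. It starts two to four clicks short (-1.80 to -3.59). About 1.5 N at a lobe turns it.
- crock_wheel_top (a point): Centre of the crock's day wheel, on its upright axle at the height of its top face. White lobed wheel lying flat: 14 mm thick, hub 48 mm diameter, seven lobes 51.43 deg apart, 9 mm wide with round ends, tips 52 mm from the axle. Its underside is 5 mm and its top 19 mm above the lid (oak disc of 148 mm), so its edge is free all round.
- crock_arrow (a point): Inner point of the flat dark arrow on the crock's lid (raised 2.5 mm), 57 mm from the axle and 18 mm below the wheel's top face: seen from the axle, the direction in which the rib must finally point. When the wheel rests, one lobe points here and the others at every 51.43 deg from here.
- crock_rib (a point): Outer end of the lobe with the raised dark rib (4 mm wide, 3 mm high, from 14 to 51 mm from the axle) on the crock's wheel: 52 mm from the axle, at the height of the wheel's top face. The other six lobes are plain.
- crock: Round stoneware crock with an oak lid and two lug handles, 150 mm diameter (176 mm over the lugs), 136 mm to the lid's top, about 2 kg; loose, standing on the turntable. Origin: centre of its underside, z up, x away from the arrow.
- turntable_disc (a joint): White oak turntable under the crock and canister: 440 mm diameter, top face 34 mm above the counter, on a stiff centre bearing (about 0.9 N m to turn). Rad, 0 at the start, positive anticlockwise from above.
- canister: Clear acrylic canister 124 mm square, 168 mm to the top of its square oak lid (136 mm), loose on the turntable, with a day wheel like the crock's whose top is at 187 mm. Origin: centre of its underside.
- canister_wheel_top (a point): Centre of the canister's day wheel, at the height of its top face.
- canister_rib (a point): Outer end of the rib's lobe on the canister's wheel, 52 mm from its axle.
- pan_lid: Loose aluminium lid 92 mm diameter, 32 mm high with its knob, on the turntable. Origin: centre of its underside.
- scraper: Loose steel dough scraper lying flat on the turntable, 80 x 115 mm, 14 mm high at its handle. Origin: under its middle.
- spatula: Loose spatula with a green silicone blade and a wooden handle lying on the turntable, 187 mm long, 10 mm high. Origin: under its middle.
- salt_jar: White jar, 64 mm diameter, 100 mm high, on the counter. Origin: centre of its underside.
- bowl: Steel bowl, 130 mm diameter, 55 mm high, on the counter. Origin: centre of its underside.
- mug: Blue mug, 80 mm diameter, 90 mm high, on the counter. Origin: centre of its underside.

How it is judged:
At the end, for the whole second after the job is handed in: The crock's wheel rests in the detent with its rib at the arrow (within 0.12 rad, not moving), the crock stands upright within 25 mm of its start, the turntable is within 0.15 rad of its start, the canister's rib is within 25 mm and every other loose thing within 35 mm of its start (value of joint crock_wheel between -0.12 and 0.12 rad and velocity of joint crock_wheel between -0.05 and 0.05 rad/s and distance of each of crock, canister_rib from where it was at the start of the episode below 0.025 m and angle between crock's own z axis and vertical below 0.05 rad and height (world z) of crock below 0.04 m and value of joint turntable_disc between -0.15 and 0.15 rad and distance of each of canister, pan_lid, scraper, spatula, salt_jar, bowl, mug from where it was at the start of the episode below 0.035 m); the robot touches nothing.
It fails at once if the crock's wheel runs on past the arrow by a click (value of joint crock_wheel above 0.6 rad).
It fails at once if the crock's wheel is wound round backwards (anticlockwise) (value of joint crock_wheel below -4.6 rad).
It fails at once if the crock is lifted, tipped or shifted by more than 25 mm, gripped or pressed by the fingers with over 35 N, or pushed by the arm or the gripper's body (contact force between the fingers and crock above 35 N or contact force between the arm and crock above 3 N or height (world z) of crock above 0.044 m or angle between crock's own z axis and vertical above 0.12 rad or distance of crock from where it was at the start of the episode above 0.025 m).
It fails at once if the turntable is swung round by more than 0.15 rad (value of joint turntable_disc above 0.15 rad or value of joint turntable_disc below -0.15 rad).
It fails at once if the canister's wheel is turned, or another thing is lifted or displaced by more than 35 mm (distance of canister_rib from where it was at the start of the episode above 0.025 m or distance of any of canister, pan_lid, scraper, spatula, salt_jar, bowl, mug from where it was at the start of the episode above 0.035 m).
It also fails if it takes over 45 s, if anything falls off the work surface, if the arm or the gripper's body presses on something with over 40 N, if the wrist force passes 120 N, or if a joint passes its speed limit or range.

## Working session

There is one attempt and no reset: what is moved stays moved. The work goes in short steps, Python scripts to look and compute and a shell command to move; the robot and the scene stay as the last step left them, time stands still between calls to the robot, and variables do not carry over. Pictures are saved under pics/ and viewed, and the job is handed in when it is done.

```bash
mkdir -p pics
python3 - <<'E'
from bench import r
import cv2
o=r.get_obs()
print(o, r.grasp_offset)
for n in ["scene","top","wrist"]:
    c=r.calibration(n); print(n,c)
    cv2.imwrite(f"pics/{n}0.png",r.grab_frame(n)[:,:,::-1])
E
```

```text
{'clock': 0.0, 'joints': array([ 1.18591138,  0.47780919,  0.02233719,  1.55644608, -0.01150964,
        1.10930617, -0.0831002 ]), 'qvel': array([-9.20867084e-04, -1.06063324e-03,  2.29937216e-03, -7.74857993e-04,
       -1.35961605e-03,  9.48761378e-04, -5.49230764e-05]), 'tau': array([ 1.73452790e-04, -5.96455872e+01,  1.60830840e+00, -2.81193709e+01,
        1.24768488e-02,  9.39875812e-03,  9.05723027e-06]), 'tcp_pos': array([ 0.18428127, -0.64874135,  0.23032184]), 'orientation': array([-3.10976778e+00, -4.33167995e-01,  5.95948404e-04]), 'contact_force': array([ 0.05008711,  0.58500628, -0.25880489]), 'moment': array([ 0.05190629,  0.06603374, -0.00143658]), 'grip_width': 0.08536350629185932} 0.0187
scene {'K': array([[605.65175687,   0.        , 322.77569681],
       [  0.        , 605.65175687, 244.70599259],
       [  0.        ,   0.        ,   1.        ]]), 'dist_coeffs': array([-0.1886833,  0.       ,  0.       ,  0.       ,  0.       ]), 'origin': array([ 1.53040237, -0.485505  ,  1.07291726]), 'rotation': array([0.77978419, 0.47306207, 1.06883478])}
top {'K': array([[
[... 265 characters left out ...]
 -0.01486725,  1.52776608]), 'rotation': array([ 0.10095465, -0.09259435, -1.54258898])}
wrist {'K': array([[356.73309345,   0.        , 319.26462074],
       [  0.        , 356.73309345, 246.81826957],
       [  0.        ,   0.        ,   1.        ]]), 'dist_coeffs': array([-0.04106585,  0.        ,  0.        ,  0.        ,  0.        ]), 'T_tool_cam': array([[ 4.84313511e-04,  9.64745471e-01,  2.63184234e-01,
         6.52360057e-02],
       [ 9.99999706e-01, -6.23806406e-04,  4.46459256e-04,
        -5.67154141e-04],
       [ 5.94895556e-04,  2.63183940e-01, -9.64745490e-01,
        -1.43392056e-01],
       [ 0.00000000e+00,  0.00000000e+00,  0.00000000e+00,
         1.00000000e+00]])}
```

View pics/top0.png

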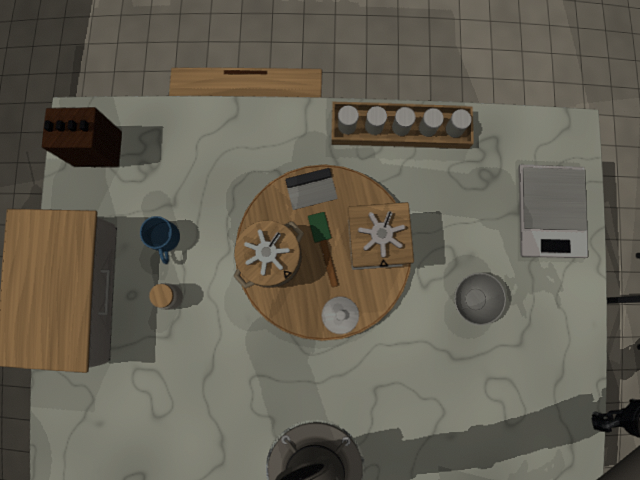

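View pics/scene0.png

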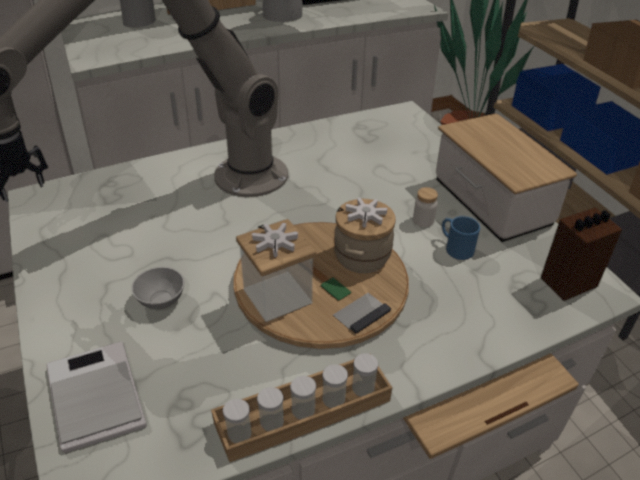

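View pics/wrist0.png

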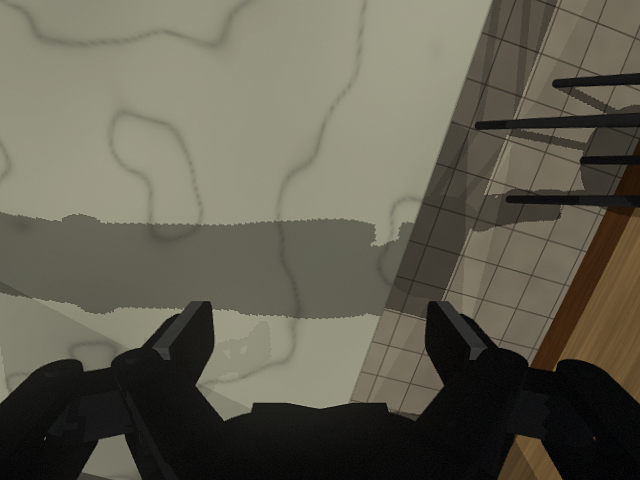

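```bash
cat > h.py <<'E'
import numpy as np, cv2
from scipy.spatial.transform import Rotation as R
from bench import r
def cam(n,o=None):
    c=r.calibration(n)
    if n=="wrist":
        T=np.eye(4); o=o or r.get_obs(); T[:3,:3]=R.from_rotvec(o["orientation"]).as_matrix(); T[:3,3]=o["tcp_pos"]
        M=T@np.array(c["T_tool_cam"]); return c["K"],c["dist_coeffs"],M[:3,3],M[:3,:3]
    return c["K"],c["dist_coeffs"],np.array(c["origin"]),R.from_rotvec(c["rotation"]).as_matrix()
def pix2z(C,uv,z):
    K,d,o,Rm=C
    p=cv2.undistortPoints(np.array(uv,float).reshape(-1,1,2),K,d).reshape(-1,2)
    v=np.c_[p[:,0],-p[:,1],-np.ones(len(p))]@Rm.T
    return o+v*((z-o[2])/v[:,2])[:,None]
def proj(C,P):
    K,d,o,Rm=C
    q=(np.atleast_2d(P)-o)@Rm; q=q*[1,-1,-1]
    return cv2.projectPoints(q,np.zeros(3),np.zeros(3),K,d)[0].reshape(-1,2)
E
python3 - <<'E'
import cv2
a=cv2.imread("pics/top0.png")[205:305,225:345]
cv2.imwrite("pics/topc.png",cv2.resize(a,(720,600),interpolation=cv2.INTER_CUBIC))
a=cv2.imread("pics/scene0.png")[180:280,310:430]
cv2.imwrite("pics/scenec.png",cv2.resize(a,(720,600),interpolation=cv2.INTER_CUBIC))
E
```

```text
(no output)
```

View pics/topc.png

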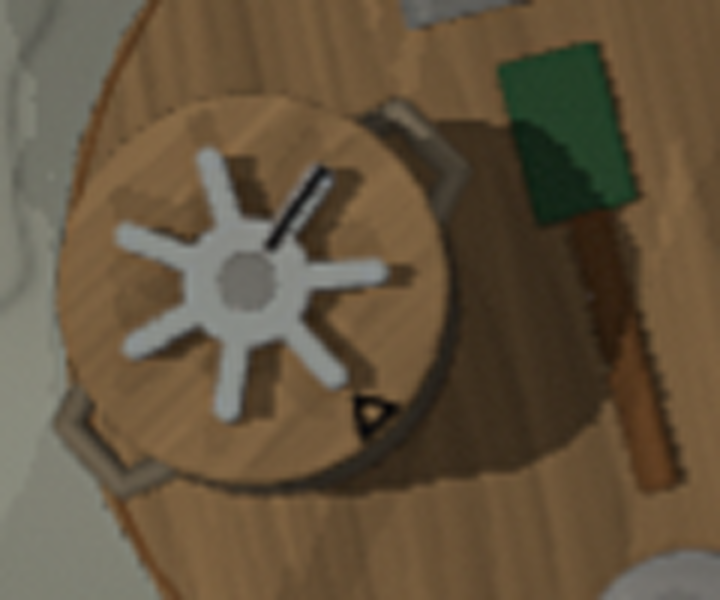

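View pics/scenec.png

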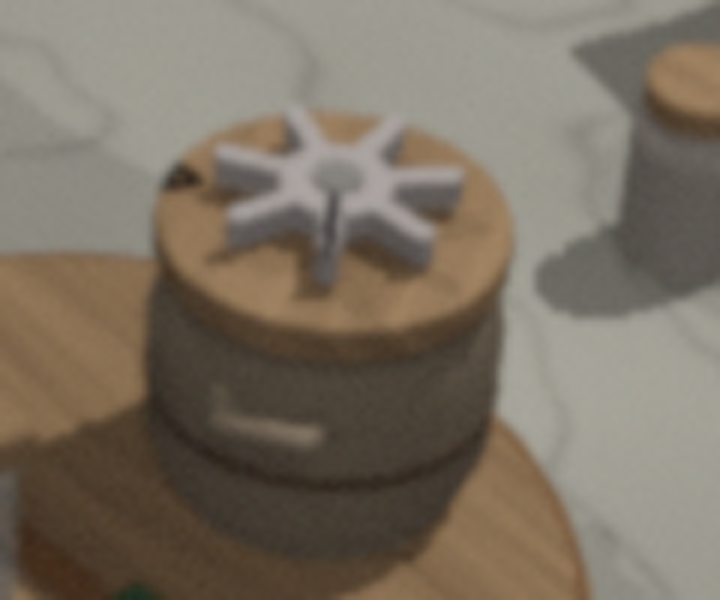

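Run:
```python
from h import *
C=cam("top")
f=lambda x,y:((x+.5)/6-.5+225,(y+.5)/6-.5+205)
pts=dict(c=(247,281),rib=(325,170),l1=(387,271),l2=(342,383),l3=(228,418),l4=(127,352),l5=(120,232),l6=(207,152))
P={k:pix2z(C,[f(*v)],.189)[0] for k,v in pts.items()}
for k,p in P.items(): d=p-P['c'];print(k,p.round(4),np.hypot(d[0],d[1]).round(4),np.degrees(np.arctan2(d[1],d[0])).round(1))
T=np.array([P[k][:2] for k in ['rib','l1','l2','l3','l4','l5','l6']])
a=pix2z(C,[f(358,397)],.1725)[0];d=a-P['c'];print('arrow',a,np.hypot(d[0],d[1]),np.degrees(np.arctan2(d[1],d[0])))
m=T.mean(0);print(m);d=T-m;print(np.hypot(*d.T).round(4),np.degrees(np.arctan2(d[:,1],d[:,0])).round(1))
S=cam("scene");print(proj(S,[*m,.189]), "seen",( (337+.5)/6-.5+310,(172+.5)/6-.5+180))
# canister wheel
print('can',pix2z(C,[(382,233)],.221), 'jar',pix2z(C,[(162,295)],.1))
```

```text
c [0.5169 0.1183 0.189 ] 0.0 0.0
rib [0.5588 0.0909 0.189 ] 0.0501 -33.1
l1 [0.5219 0.0667 0.189 ] 0.0518 -84.4
l2 [0.4802 0.0819 0.189 ] 0.0516 -135.3
l3 [0.4662 0.1234 0.189 ] 0.051 174.2
l4 [0.4894 0.1617 0.189 ] 0.0514 122.3
l5 [0.5338 0.1661 0.189 ] 0.0507 70.5
l6 [0.5644 0.1349 0.189 ] 0.0504 19.3
arrow [0.47628882 0.07697828 0.1725    ] 0.05788951356232585 -134.51374573139935
[0.51640038 0.11794067]
[0.0503 0.0515 0.0511 0.0505 0.0514 0.0512 0.051 ] [ -32.5  -83.8 -135.1  173.8  121.7   70.1   19.5]
[[364.27256523 209.14051024]] seen (365.75, 208.25)
can [[ 0.5603438  -0.13515995  0.221     ]] jar [[0.41486661 0.3708861  0.1       ]]
```

```bash
python3 -m jog '[0,0,0,0,0,-0.25,0, 0,0,0,0,0,-0.5,0, 0,0,0,0,0,-0.6,0, 0,0,0,0,0,-0.6,0]'
python3 - <<'E'
from h import *
o=r.get_obs(); print(o['joints'].round(3),o['tcp_pos'],o['grip_width'])
Rm=R.from_rotvec(o['orientation']).as_matrix(); print(Rm.round(3))
print(((np.array([.43,.03,.34])-o['tcp_pos'])@Rm/.2).round(3))
cv2.imwrite("pics/w1.png",r.grab_frame("wrist")[:,:,::-1])
print(proj(cam("wrist"),o['tcp_pos']))
E
```

```text
clock: 0.55
tcp_pos: [0.1848, -0.6506, 0.355]
orientation: [3.106, 0.432, 0.002]
contact_force: [0.6, -0.2, -0.7]
grip_width: 0.0283
[ 1.179  0.399  0.033  1.396 -0.013  1.341 -0.082] [ 0.18479309 -0.65062534  0.35498394] 0.028322056016085135
[[ 0.962  0.273  0.002]
 [ 0.273 -0.962 -0.005]
 [ 0.     0.006 -1.   ]]
[ 2.109 -2.939  0.059]
[[323.18996899 307.42211233]]
```

View pics/w1.png

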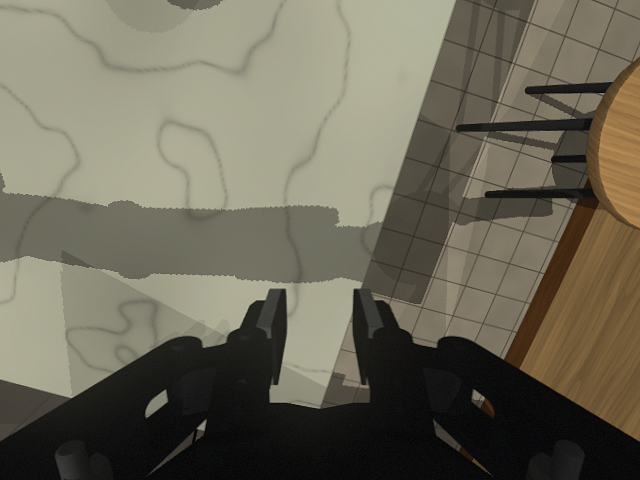

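```bash
python3 -m jog '[0,0,0,0.15,-0.15,0,0, 0,0,0,0.32,-0.32,0,0, 0,0,0,0.49,-0.49,0,0, 0,0,0,0.66,-0.66,0,0, 0,0,0,0.83,-0.83,0,0, 0,0,0,1,-1,0,0]';  python3 -m jog '[0,0,0,0.17,-0.17,0,0, 0,0,0,0.34,-0.34,0,0, 0,0,0,0.51,-0.51,0,0, 0,0,0,0.68,-0.68,0,0, 0,0,0,0.85,-0.85,0,0, 0,0,0,1,-1,0,0]'
python3 - <<'E'
from h import *
o=r.get_obs(); print(o['joints'].round(3),o['tcp_pos'],o['grip_width'])
Rm=R.from_rotvec(o['orientation']).as_matrix(); print(Rm.round(3))
print(((np.array([.552,.153,.33])-o['tcp_pos'])@Rm/.2).round(3))
cv2.imwrite("pics/w2.png",r.grab_frame("wrist")[:,:,::-1])
E
```

```text
clock: 1.2
tcp_pos: [0.3223, -0.4, 0.3499]
orientation: [-3.111, -0.433, 0.002]
contact_force: [0.4, -0.5, -0.5]
grip_width: 0.0001
clock: 1.8
tcp_pos: [0.4598, -0.1503, 0.3482]
orientation: [-3.109, -0.435, 0.006]
contact_force: [0.3, -0.3, -0.4]
grip_width: 0.0002
[ 0.546  0.086 -0.381  1.816  0.033  1.251 -1.137] [ 0.45982307 -0.15027608  0.34820349] 0.00024983837501427663
[[ 0.962  0.275 -0.004]
 [ 0.275 -0.962  0.002]
 [-0.004 -0.003 -1.   ]]
[ 0.86  -1.331  0.092]
```

View pics/w2.png

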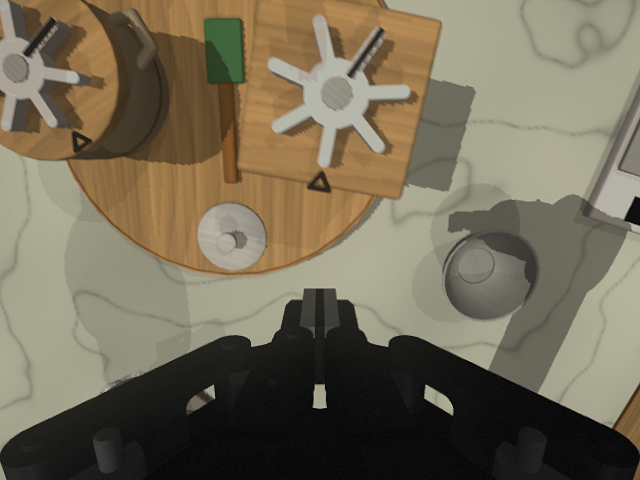

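Run:
```python
from h import *
o=r.get_obs();Rm=R.from_rotvec(o['orientation']).as_matrix()
a=cv2.imread("pics/w2.png")
C=cam("wrist")
for p in [(0.011,0.007,0),(0.011,0.007,-.01),(-.011,.007,0),(0.011,.015,-.02),(0.011,.015,-.03),(0.011,.007,-.04)]:
    uv=proj(C,o['tcp_pos']+Rm@np.array(p))[0];print(p,uv.round(1)); 
b=a[270:430,240:400];cv2.imwrite("pics/w2c.png",cv2.resize(cv2.convertScaleAbs(b,alpha=2.5,beta=20),(600,600),interpolation=cv2.INTER_CUBIC))
c=np.array([.5165,.118]);ph=np.radians(-109.5);t=np.r_[c+.05*np.array([np.cos(ph),np.sin(ph)]),.30];print(t,((t-o['tcp_pos'])@Rm/.2).round(3))
```

```text
(0.011, 0.007, 0) [337.1 280.9]
(0.011, 0.007, -0.01) [338.3 289.8]
(-0.011, 0.007, 0) [336.4 327.3]
(0.011, 0.015, -0.02) [361.  299.9]
(0.011, 0.015, -0.03) [364.3 311.6]
(0.011, 0.007, -0.04) [343.1 325.3]
[0.49980966 0.07086793 0.3       ] [ 0.479 -0.972  0.247]
```

View pics/w2c.png

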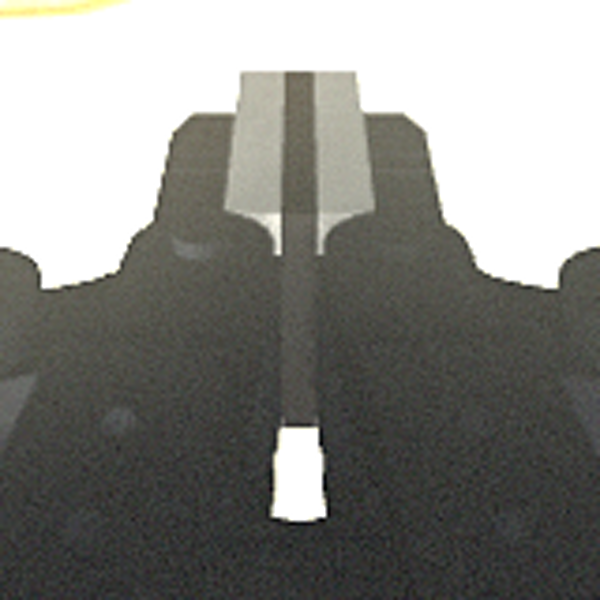

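```bash
python3 -m jog '[0,0,-0.04,0.08,-0.16,0.03,0, 0,0,-0.085,0.16,-0.32,0.06,0, 0,0,-0.13,0.24,-0.49,0.09,0, 0,0,-0.175,0.32,-0.65,0.12,0, 0,0,-0.22,0.4,-0.81,0.15,0, 0,0,-0.26,0.479,-0.972,0.2,0, 0,0,-0.3,0.479,-0.972,0.247,0, 0,0,-0.3,0.479,-0.972,0.247,0]'
python3 - <<'E'
from h import *
o=r.get_obs(); print(o['joints'].round(3),o['tcp_pos'],o['grip_width'])
Rm=R.from_rotvec(o['orientation']).as_matrix(); print(Rm.round(3))
for n in ["scene","wrist","top"]:
    a=r.grab_frame(n)[:,:,::-1]; cv2.imwrite(f"pics/{n}3.png",a)
    uv=proj(cam(n),o['tcp_pos'])[0];print(n,uv)
    if n!="wrist":
        x,y=int(uv[0]),int(uv[1]);x0=max(0,x-60);y0=max(0,y-60);b=a[y0:y0+120,x0:x0+120]
        cv2.imwrite(f"pics/{n}3c.png",cv2.resize(cv2.convertScaleAbs(b,alpha=2),(600,600),interpolation=cv2.INTER_CUBIC))
E
```

```text
clock: 2.65
tcp_pos: [0.498, 0.0712, 0.2973]
orientation: [-2.556, -1.812, 0.005]
contact_force: [-0.4, 0.1, -0.2]
grip_width: 0.0004
[ 0.306  0.19  -0.642  1.837  0.116  1.159 -0.712] [0.498009   0.07116802 0.29732685] 0.0004089215293267859
[[ 0.331  0.944 -0.007]
 [ 0.944 -0.331  0.005]
 [ 0.002 -0.009 -1.   ]]
scene [345.63860324 172.16248429]
wrist [319.14370584 303.22948466]
top [283.4322367  256.00014916]
```

View pics/scene3c.png

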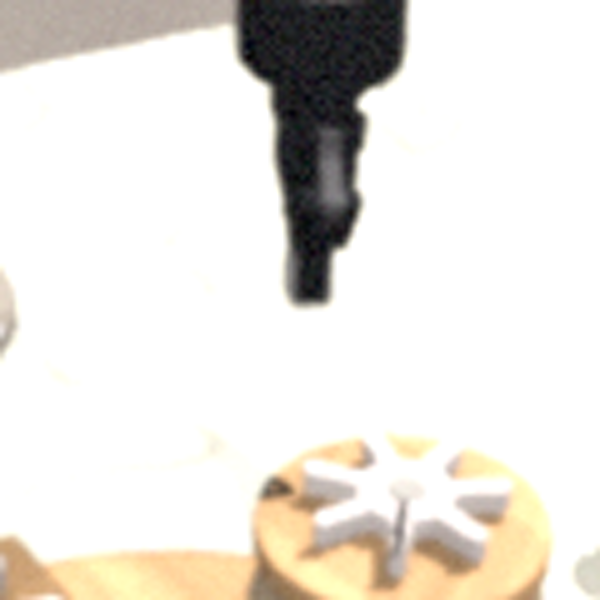

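View pics/wrist3.png

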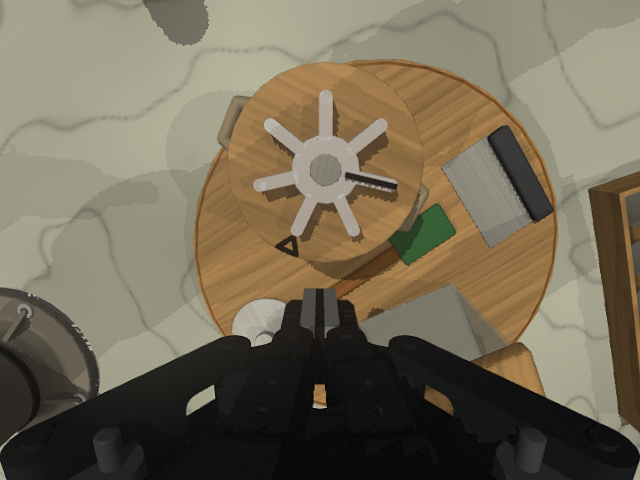

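Run:
```python
from h import *
o=r.get_obs();C=cam("wrist")
t=[(326,95),(383,125),(395,186),(354,232),(296,231),(258,186),(269,125)]
# outermost tip pts
P=pix2z(C,t,.189);m=P.mean(0);d=P-m
print(m,pix2z(C,[(325,169)],.189));print(np.hypot(d[:,0],d[:,1]).round(4),np.degrees(np.arctan2(d[:,1],d[:,0])).round(1))
print(pix2z(C,[(294,238)],.1725))
```

```text
[0.51984811 0.11853958 0.189     ] [[0.51955521 0.11946558 0.189     ]]
[0.0493 0.0491 0.0501 0.0489 0.0486 0.0492 0.0491] [  70.3   18.2  -32.3  -84.7 -136.1  173.1  122.3]
[[0.47900925 0.07709243 0.1725    ]]
```

```bash
python3 -m jog '[0,0,0,0.005,0.014,0.15,0, 0,0,0,0.005,0.014,0.3,0, 0,0,0,0.005,0.014,0.42,0, 0,0,0,0.005,0.014,0.47,0, 0,0,0,0.005,0.014,0.47,0, 0,0,0,0.005,0.014,0.47,0]'
python3 - <<'E'
from h import *
o=r.get_obs(); print(o['joints'].round(3),o['tcp_pos'])
Rm=R.from_rotvec(o['orientation']).as_matrix(); print(Rm.round(3))
d=o['tcp_pos'][:2]-[.518,.1183];print(np.hypot(*d),np.degrees(np.arctan2(d[1],d[0])))
a=r.grab_frame("wrist")[:,:,::-1]; cv2.imwrite("pics/w4.png",a)
a=r.grab_frame("scene")[:,:,::-1][140:260,300:420]; cv2.imwrite("pics/s4.png",cv2.resize(cv2.convertScaleAbs(a,alpha=2),(600,600),interpolation=cv2.INTER_CUBIC))
E
```

```text
clock: 3.4
tcp_pos: [0.5029, 0.0699, 0.2067]
orientation: [-2.568, -1.802, -0.002]
contact_force: [1.6, 0.3, 0.1]
grip_width: -0.0001
[ 0.271  0.292 -0.623  1.942  0.199  0.97  -0.792] [0.50290366 0.06986199 0.20665225]
[[ 0.34   0.94  -0.002]
 [ 0.94  -0.34   0.005]
 [ 0.004 -0.003 -1.   ]]
0.050735989422689934 -107.3103330894304
```

View pics/w4.png

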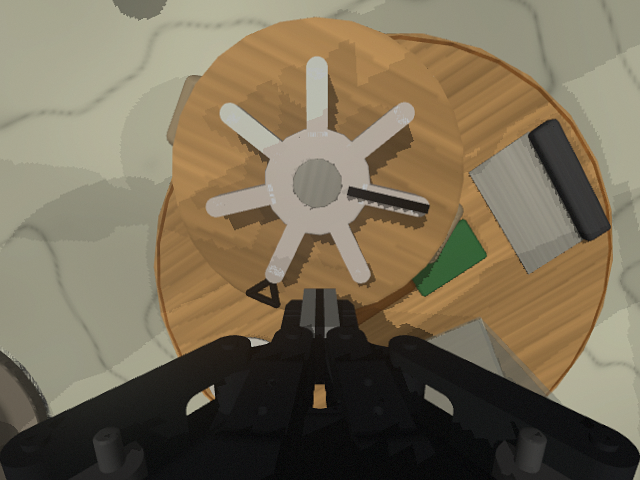

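View pics/s4.png

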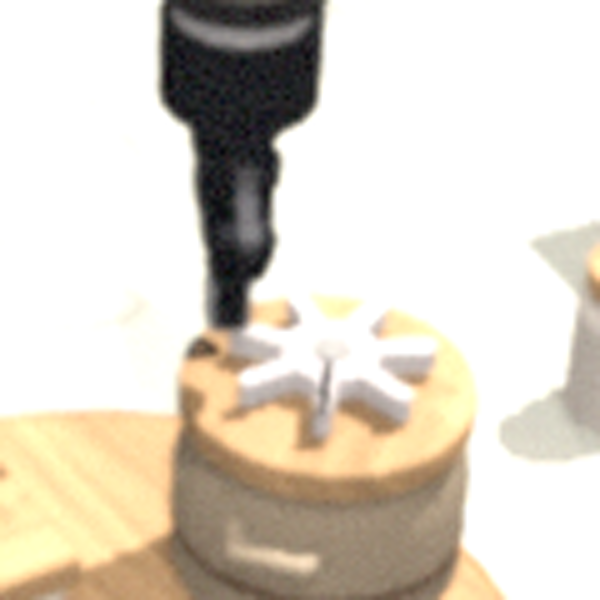

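Run:
```python
from h import *
C=cam("wrist")
t=[(317,57),(411,106),(428,209),(364,281),(272,281),(207,209),(222,106)]
P=pix2z(C,t,.189);m=P.mean(0);d=P-m
print(m);print(np.hypot(d[:,0],d[:,1]).round(4),np.degrees(np.arctan2(d[:,1],d[:,0])).round(1))
print('tip px',proj(C,r.get_obs()['tcp_pos']))
```

```text
[0.51855635 0.11994046 0.189     ]
[0.0518 0.0517 0.052  0.0519 0.0517 0.0519 0.0522] [  70.2   19.3  -32.9  -84.2 -134.9  173.3  121.4]
tip px [[322.60103864 306.89438947]]
```

```bash
cat >> h.py <<'E'
CEN=np.array([.5186,.1199])
def polar():
    o=r.get_obs();d=o['tcp_pos'][:2]-CEN;Rm=R.from_rotvec(o['orientation']).as_matrix()
    print('r,phi',np.hypot(*d).round(4),np.degrees(np.arctan2(d[1],d[0])).round(2),'yaw',np.degrees(np.arctan2(Rm[1,0],Rm[0,0])).round(2),'z',o['tcp_pos'][2].round(4),'F',np.round(o['contact_force'],2),'j',o['joints'].round(2),o['clock'])
    return o,Rm
def row(phi,s,z):
    o,Rm=r.get_obs(),None;Rm=R.from_rotvec(o['orientation']).as_matrix()
    a=np.radians(phi);t=np.r_[CEN+s*np.array([np.cos(a),np.sin(a)]),z]
    x=np.array([-np.cos(a),-np.sin(a),0]);zz=np.array([0,0,-1.]);G=np.c_[x,np.cross(zz,x),zz]
    return np.r_[R.from_matrix(Rm.T@G).as_rotvec()/np.pi,(t-o['tcp_pos'])@Rm/.2].round(3)
E
python3 - <<'E'
from h import *
polar();print(row(-109.6,.05,.18).tolist())
E
```

```text
r,phi 0.0521 -107.25 yaw 70.14 z 0.207 F [-1.17  0.39  0.13] j [ 0.27  0.29 -0.62  1.94  0.2   0.97 -0.79] 3.5
[-0.001, -0.001, -0.001, 0.01, -0.01, 0.135]
```

```bash
python3 -m jog '[0,0,0,0.01,-0.01,0,0, 0,0,0,0.01,-0.01,0.05,0, 0,0,0,0.01,-0.01,0.1,0, 0,0,0,0.01,-0.01,0.135,0, 0,0,0,0.01,-0.01,0.135,0, 0,0,0,0.01,-0.01,0.135,0]'
python3 - <<'E'
from h import *
polar()
for i in range(1,13): print(row(-109.6-i*4.4,.05,.18).tolist())
E
```

```text
clock: 4.1
tcp_pos: [0.5017, 0.0728, 0.1796]
orientation: [-2.567, -1.802, -0.002]
contact_force: [0.3, 0.7, -0.7]
grip_width: -0.0002
r,phi 0.05 -109.73 yaw 70.15 z 0.1796 F [ 0.28  0.69 -0.67] j [ 0.25  0.33 -0.61  1.97  0.23  0.91 -0.82] 4.1
[-0.001, -0.001, 0.023, 0.001, -0.019, -0.002]
[-0.001, -0.001, 0.048, 0.003, -0.038, -0.002]
[-0.001, -0.001, 0.072, 0.006, -0.057, -0.002]
[-0.001, -0.001, 0.096, 0.011, -0.075, -0.002]
[-0.001, -0.001, 0.121, 0.018, -0.093, -0.002]
[-0.001, -0.001, 0.145, 0.026, -0.111, -0.001]
[-0.001, -0.001, 0.17, 0.035, -0.128, -0.001]
[-0.001, -0.001, 0.194, 0.045, -0.144, -0.001]
[-0.001, -0.001, 0.219, 0.057, -0.159, -0.001]
[-0.001, -0.001, 0.243, 0.069, -0.173, -0.001]
[-0.002, -0.001, 0.268, 0.083, -0.187, -0.001]
[-0.002, -0.001, 0.292, 0.098, -0.199, -0.001]
```

```bash
python3 -m jog '[0,0,0.023,0.001,-0.019,0,0, 0,0,0.048,0.003,-0.038,0,0, 0,0,0.072,0.006,-0.057,0,0, 0,0,0.096,0.011,-0.075,0,0, 0,0,0.121,0.018,-0.093,0,0, 0,0,0.145,0.026,-0.111,0,0]'
python3 - <<'E'
from h import *
polar()
a=r.grab_frame("wrist")[:,:,::-1]; cv2.imwrite("pics/w5.png",a)
for i in range(1,8): print(row(-136-i*3.6,.05,.18).tolist())
E
```

```text
clock: 4.7
tcp_pos: [0.4834, 0.0846, 0.1802]
orientation: [-2.911, -1.171, -0.003]
contact_force: [2.0, -1.6, -0.1]
grip_width: -0.0001
r,phi 0.0499 -134.95 yaw 43.82 z 0.1802 F [ 2.02 -1.61 -0.06] j [ 0.17  0.28 -0.54  2.01  0.18  0.89 -1.28] 4.7
[-0.001, -0.001, 0.018, -0.001, -0.016, 0.001]
[-0.001, -0.001, 0.038, 0.0, -0.031, 0.001]
[-0.001, -0.001, 0.058, 0.003, -0.047, 0.001]
[-0.001, -0.001, 0.078, 0.006, -0.062, 0.001]
[-0.001, -0.001, 0.098, 0.01, -0.077, 0.001]
[-0.001, -0.001, 0.118, 0.016, -0.092, 0.001]
[-0.001, -0.001, 0.138, 0.022, -0.107, 0.001]
```

View pics/w5.png

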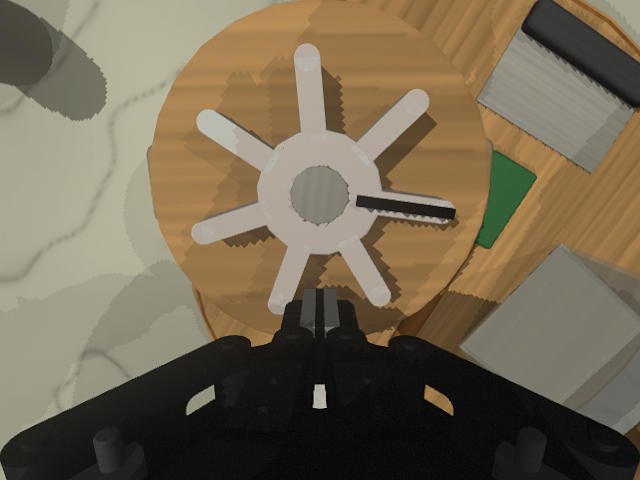

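```bash
python3 -m jog '[0,0,0.018,0,-0.016,0,0, 0,0,0.038,0,-0.031,0,0, 0,0,0.058,0.003,-0.047,0,0, 0,0,0.078,0.006,-0.062,0,0, 0,0,0.098,0.01,-0.077,0,0, 0,0,0.118,0.016,-0.092,0,0, 0,0,0.138,0.022,-0.107,0,0, 0,0,0.138,0.022,-0.107,0,0]'
python3 - <<'E'
from h import *
polar()
a=r.grab_frame("wrist")[:,:,::-1]; cv2.imwrite("pics/w6.png",a)
for i in range(1,14): print(row(-161-i*4.4,.05,.18).tolist())
E
```

```text
clock: 5.55
tcp_pos: [0.4713, 0.1045, 0.1806]
orientation: [-3.094, -0.515, -0.001]
contact_force: [0.1, -0.6, -0.8]
grip_width: 0.0001
r,phi 0.0497 -161.93 yaw 18.92 z 0.1806 F [ 0.09 -0.62 -0.76] j [ 0.07  0.26 -0.48  2.03  0.15  0.88 -1.73] 5.55
[-0.002, -0.0, 0.024, -0.001, -0.017, 0.003]
[-0.002, -0.0, 0.049, 0.002, -0.036, 0.003]
[-0.002, -0.0, 0.073, 0.005, -0.055, 0.003]
[-0.002, -0.0, 0.098, 0.01, -0.073, 0.003]
[-0.002, -0.0, 0.122, 0.017, -0.091, 0.003]
[-0.002, -0.0, 0.147, 0.025, -0.109, 0.003]
[-0.002, -0.0, 0.171, 0.034, -0.126, 0.003]
[-0.002, -0.0, 0.195, 0.044, -0.142, 0.003]
[-0.002, -0.0, 0.22, 0.056, -0.157, 0.003]
[-0.002, 0.0, 0.244, 0.069, -0.171, 0.004]
[-0.002, 0.0, 0.269, 0.083, -0.185, 0.004]
[-0.002, 0.0, 0.293, 0.098, -0.197, 0.004]
[-0.002, 0.0, 0.318, 0.113, -0.208, 0.004]
```

View pics/w6.png

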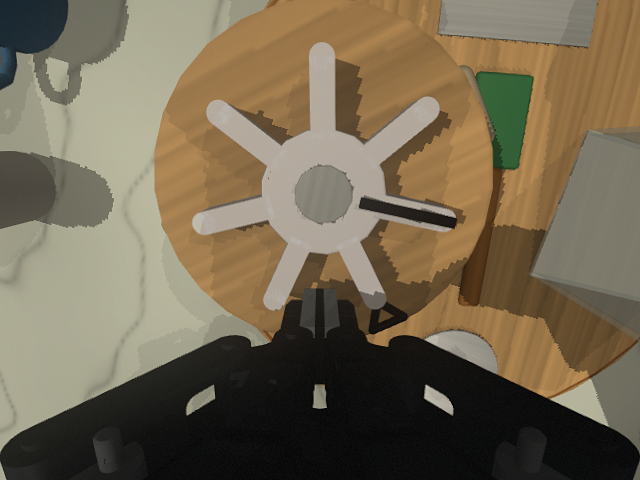

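One click is done: the finger is centred in its gap (320,300), and the rib is one lobe short of the arrow (388,318). I'll repeat the same arc.

```bash
python3 -m jog '[0,0,0.024,0,-0.017,0.003,0, 0,0,0.049,0.002,-0.036,0.003,0, 0,0,0.073,0.005,-0.055,0.003,0, 0,0,0.098,0.01,-0.073,0.003,0, 0,0,0.122,0.017,-0.091,0.003,0, 0,0,0.147,0.025,-0.109,0.003,0, 0,0,0.171,0.034,-0.126,0.003,0, 0,0,0.195,0.044,-0.142,0.003,0, 0,0,0.22,0.056,-0.157,0.003,0, 0,0,0.244,0.069,-0.171,0.003,0, 0,0,0.269,0.083,-0.185,0.003,0, 0,0,0.285,0.092,-0.193,0.003,0]'
python3 - <<'E'
from h import *
polar()
a=r.grab_frame("wrist")[:,:,::-1]; cv2.imwrite("pics/w7.png",a)
print(row(-212.5,.05,.18).tolist())
E
```

```text
clock: 6.8
tcp_pos: [0.4765, 0.1468, 0.1802]
orientation: [-3.013, 0.873, 0.002]
contact_force: [-0.7, -0.3, 1.0]
grip_width: -0.0004
r,phi 0.0499 147.41 yaw -32.32 z 0.1802 F [-0.71 -0.31  0.99] j [-0.12  0.27 -0.35  2.    0.11  0.88 -2.66] 6.8
[-0.002, 0.001, 0.0, -0.0, 0.002, 0.001]
```

View pics/w7.png

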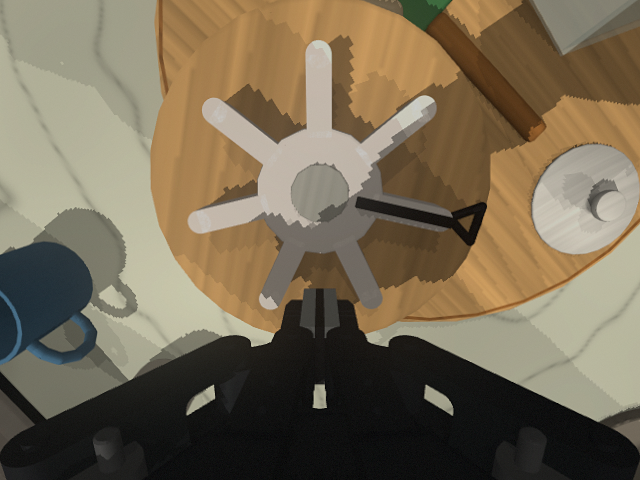

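The rib (360–450, 205–220) now points at the arrow (468,222), and the finger stands free in the gap. Next I'll lift straight up.

```bash
python3 -m jog '[0,0,0,0,0,-0.05,0, 0,0,0,0,0,-0.12,0, 0,0,0,0,0,-0.3,0, 0,0,0,0,0,-0.5,0, 0,0,0,-0.2,0,-0.6,0, 0,0,0,-0.3,0,-0.6,0, 0,0,0,-0.3,0,-0.6,0, 0,0,0,-0.3,0,-0.6,0]'
python3 - <<'E'
from h import *
polar()
a=r.grab_frame("wrist")[:,:,::-1]; cv2.imwrite("pics/w8.png",a)
a=r.grab_frame("scene")[:,:,::-1][150:270,290:430]; cv2.imwrite("pics/s8.png",cv2.resize(a,(700,600),interpolation=cv2.INTER_CUBIC))
E
```

```text
clock: 7.65
tcp_pos: [0.4261, 0.1782, 0.301]
orientation: [-3.012, 0.873, -0.0]
contact_force: [-0.1, 0.2, -0.3]
grip_width: 0.0
r,phi 0.1093 147.75 yaw -32.31 z 0.301 F [-0.11  0.17 -0.27] j [-0.15  0.08 -0.4   1.93  0.03  1.13 -2.69] 7.65
```

View pics/w8.png

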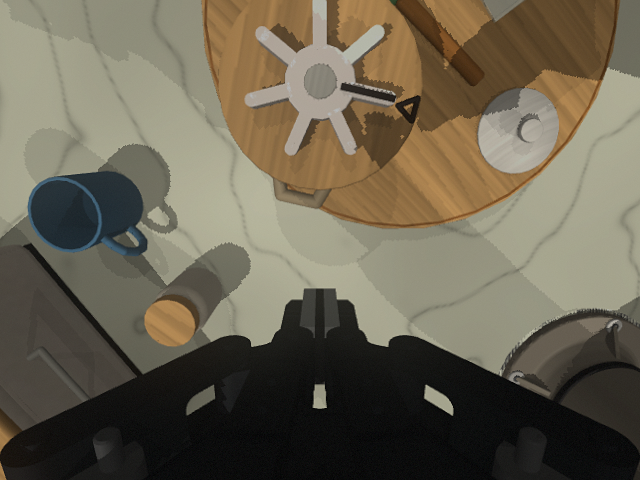

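View pics/s8.png

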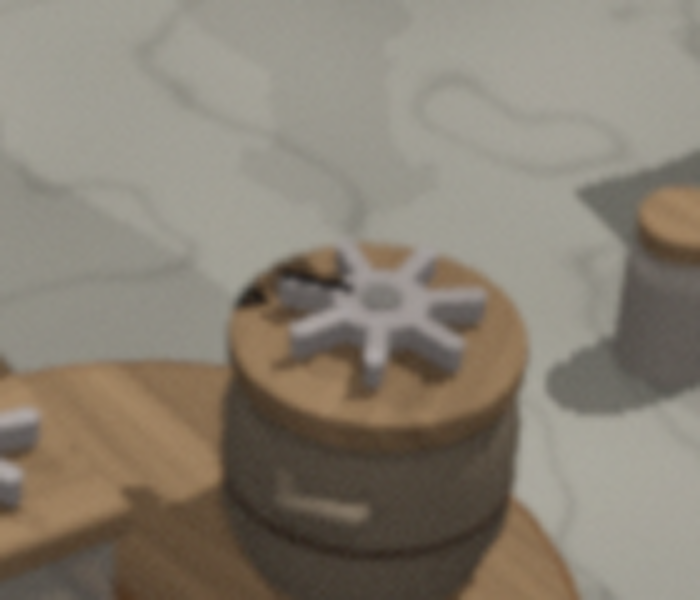

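Run:
```python
from h import *
C=cam("wrist")
a=pix2z(C,[(395,99)],.192)[0]; c=pix2z(C,[(320,81)],.189)[0]; b=pix2z(C,[(398,104)],.1725)[0]
f=lambda p:np.degrees(np.arctan2(p[1]-c[1],p[0]-c[0]))
print(c,f(a),f(b))
r.hand_in()
```

```text
[0.51841185 0.11873051 0.189     ] -135.45502305086106 -134.93238562023615
the job is handed in; nothing more can be done
```

The rib now rests at the arrow, and the job is handed in at about 8 s of the 45 s allowed. The hand-in gave no verdict.

**What I did:** the wheel started two clicks short. I put the shut fingertip into a gap between two lobes without gripping. I then swept it clockwise round the axle two clicks, checked with a picture after the first click, and lifted it straight out. The highest contact force I read was about 2.6 N; it was only read at the pauses between moves.

**Last checks:**
- **Rib and arrow:** seen from the axle, the rib points at -135.5° and the arrow lies at -134.9°. They agree to about 0.01 rad, and the finger was standing free in its gap before the lift.
- **Crock:** the wheel's centre measured (0.518, 0.119) m, against (0.519, 0.120) m just before the sweep. That difference is within measurement error.
- **Other things:** in the last pictures the turntable, pan lid, mug and jar look unmoved. The canister, scraper, spatula and bowl were not measured again, but the tool stayed well above the canister as it passed and never went down near the others.
- **Disagreement:** the first top-camera estimate of the wheel's centre was about 3 mm off the close wrist view. I worked from the wrist view.

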